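# Bearing under the flip-down magnifier

### The arm

A 6-joint arm with a two-finger parallel gripper is mounted at the origin on the work surface. World frame = base frame: x ahead of the robot, y to its left, z up, the work surface at z = 0. Lengths are in m, angles in rad, forces in N, time in s.
With the tool pointing down it reaches from about 0.275 to 0.75 m from the base axis. Payload 10.2 kg.
Tool frame: the origin (TCP) lies at the very end of the fingers, on their centre line; the grasp point (between the pads) lies 19 mm behind it; z points along the fingers, y is the line along which they close (so a half turn about z gives the same grasp; the last joint's range is limited). The gripper opens to 88 mm and grips with 3 to 60 N. Pads are 18 mm wide; open, the fingers measure 123 mm over their backs; the gripper's body (75 mm by 187 mm) begins 45 mm behind the grasp point.
Start: joints at [-0.223, 0.313, 1.498, -0, 1.331, -0.223], TCP at [0.525, -0, 0.239] pointing down, gripper open.
Joint ranges: [-2.94, 2.94], [-0.97, 2.17], [0.19, 2.56], [-1.23, 4.37], [0.02, 3.11], [-2.88, 2.88]. Speed limits (rad/s): [2.39, 2.39, 3.01, 3.14, 3.14, 3.14].

### API

Orientations are given as [roll, pitch, yaw] about the fixed x, y, z axes, in that order (R = Rz(yaw) Ry(pitch) Rx(roll)).
In Python, from station import * gives the robot as it stands.
- The arm moves only by the tool jog_arm, never from a script. Its argument "rows" is a list of rows, each an object with "translation": the shift along the tool's x, y, z in cm, a list of three; "spin": the turn about the tool's z in degrees. In form: [{"translation": [dx, dy, dz], "spin": spin}, ...]. A call has 1 to 20 rows; each row is the pose to reach, as a shift and turn from the pose commanded when the call began, along the tool's axes at that moment; what a row does not reach only later rows make up. A row lasts 1/10 s, in which the tool goes at most 50 mm and 8.59 degrees, less where a joint would pass 70% of its speed; a pose out of reach is approached as far as the arm can. A call with a gripper value outside its range is refused whole. "grip" is the opening, from 0 (shut) to 1 (fully open), set as the call begins (left out, the last holds). The fingers move at their own pace and stop on an object; "force" is the grip in N (left out, the last holds). Time passes only in rows, so rows that repeat a pose let the fingers close. It gives the time, the measured TCP pose, the force, the opening and the grip force at its end, in the units of the state.
- observe(): the state, without advancing time (a new reading comes with each control period).
- get_image(name): name is "scene" or "side" or "wrist"; returns a dict with "pixels" (420x560x3 uint8, blue, green, red), "mtx" (3x3 intrinsics, pixels), "camera_from_world" (4x4, takes a point from world to camera coordinates); the wrist camera has in their place "hand_eye" (4x4, takes a point from camera to tool coordinates, whose origin is the TCP and whose axes are the flange's). Camera axes: x right, y up, looking along -z (the intrinsics and any distortion apply to the point x, -y, -z); pixel columns grow to the right and rows downward; lengths in m; the calibration is good to about 2 mm. A picture is of the moment at which its call begins: read the wrist's pose just before it. There is no depth.
- job_done(): hands the job in; it is judged then, once.
The state is a dict: "clock": time; "joints": joint angles; "dq": joint speeds; "joint_efforts": joint torques, N m; "tcp_pos": TCP position; "orientation": TCP orientation; "force": force on the tool from outside, world axes, zero at the start; "ft_torque": the same for the moment, N m; "width": opening from 0.0 (shut) to 1.0 (fully open); "grip_force": force on a finger pad.
Only numpy, scipy, OpenCV 4.12 (cv2) and the standard library are available. Lean on these libraries where they do the work, as an engineer would, in place of code of your own. Each camera call takes 0.05 s, during which the arm holds its last target. There are 200 camera calls.

### The job

Set the sealed ball bearing flat on the magnifier's round stage with its bore over the little centring stub and let it go; then tip the parked magnifier forward by its finger tab until it snaps over and springs down into its working position above the bearing. Go gently on the magnifier, do not touch the lens or its rim, and leave the nut and the pipe coupling where they are.

Things in the scene. Friction and masses are not known exactly. Their poses are not given: they have to be found in the camera images.
- bearing: the part to inspect: ball bearing lying flat on the bench, steel rings with a black seal between; outside diameter 52 mm, bore 25 mm, 15 mm thick, about 0.13 kg. Origin: centre of its underside, z up along its axis. Same either way up. Grip it across its outside diameter, on its upper 10 mm.
- stand: magnifier stand, fixed to the bench. Origin: on the bench surface under the stage axis; x points from the stage to the back of the stand, z up. Grey base plate 14 mm thick (x -70 to 125, y -60 to 105 mm). It carries stage, column, head and magnifier. The hand may put no more than 15 N on any part of it: the head's clamp is only finger tight. Do not ram the bearing on it (25 N at most).
- stage (a point): centre of the stage's flat top, a disc of 90 mm diameter, 24 mm above the bench. From it rises the centring stub: 22 mm diameter, 12 mm high, its top 4 mm tapering to 17 mm. Axes as the stand's.
- column_foot (a point): foot of the steel column (20 mm diameter, to 190 mm above the bench) at the back left of the stand, x 105, y 80 mm. On it the head, a block of 40 x 36 x 36 mm, is clamped by hand; from it a hinge pin runs along the stand's y axis across the middle plane (y 0).
- hinge_lowest (a point): a point on the stand, not on the moving head: where the magnifier's hinge axis would be in the middle plane (stand x 85, y 0, 85 mm above the bench) if the head were at its lowest. The head is clamped 0 to 65 mm higher, wherever the last user left it. That height is not measured: find it by touch, e.g. on the tab's top edge (or see it). Axes as the stand's.
- loupe (a joint): angle of the flip magnifier on its hinge, rad: 0 parked, leaning 0.436 rad back from upright, away from the stage; grows as it tips forward; 2.01 working, level over the stage. An over-centre spring holds it at either stop; the snap point is at about 0.7; past it it springs down by itself, before it it springs back. Starting it takes about 4 to 5 N at the tab, ever less up to the snap, none beyond.
- lens_zone (a point): a point on the stand only: the centre of the lens in its working position if the head were at its lowest (85 mm above the bench on the stage axis). By distance from the hinge axis the magnifier has: two thin arms to 43 mm; the lens in its dark rim, 84 mm outside diameter, 10 mm thick, centre at 85 mm, not to be touched; then the finger tab, see tab_lowest.
- tab_lowest (a point): a point on the stand only: middle of the top edge of the parked finger tab if the head were at its lowest (218 mm above the bench, stand x 147 mm, y 0). The real edge is 0 to 65 mm straight above it. Tab: flat plate 128 to 146 mm from the hinge axis, 30 mm wide along y, 5 mm thick. Push its back, the side away from the stage, towards the stage; only its outer 15 mm clear the rim.
- nut: bystander: a black steel hexagon nut, 46 mm across flats, 24 mm high. Origin: centre of its underside. Leave it alone.
- coupling: bystander: a steel pipe coupling standing on end, 44 mm diameter, 48 mm high. Origin: centre of its underside. Leave it alone.
Things that resemble listed ones, but are neither listed nor needed, are in the scene too. There is more than one size of the bearing; the one meant has the size given above.

How it is judged:
By the outcome, as a careful person would: the job done as asked, in the order asked, and still so for the second after the job is handed in, with the robot touching nothing.
It also fails if it takes over 72 s, if anything falls off the work surface, if the arm or the gripper's body presses on something with over 40 N, if the wrist force passes 120 N, or if a joint passes its speed limit or range.

## Working session

There is one attempt and no reset: what is moved stays moved. The work goes in short steps, Python scripts to look and compute and a tool call to move; the robot and the scene stay as the last step left them, time stands still between calls to the robot, and variables do not carry over. Pictures are saved under pics/ and viewed, at most 12 in all, crops included, and the job is handed in when it is done.

Besides the shell and the picture viewer there is one more tool, called after "Call:" by a JSON object that holds its "fn" and its "kwargs", one argument or row to a line. jog_arm: Moves the arm, as the interface text tells. Its arguments: {"type":"object","properties":{"rows":{"type":"array","items":{"type":"object","properties":{"translation":{"type":"array","items":{"type":"number"}},"spin":{"type":"number"}}}},"grip":{"type":"number"},"force":{"type":"number"}},"required":["rows"]}

```bash
mkdir -p pics && ls
cat > h.py <<'E'
from station import *
import numpy as np, cv2
def snap(n,f):
    d=get_image(n); cv2.imwrite('pics/'+f,d['pixels']); np.savez('pics/'+f+'.npz',**{k:v for k,v in d.items() if k!='pixels'},pixels=d['pixels']); return d
E
python3 - <<'E'
from h import *
print(observe())
for n in ['scene','side','wrist']:
    d=snap(n,n+'0.png'); print(n,{k:np.round(v,4).tolist() if not isinstance(v,str) else v for k,v in d.items() if k!='pixels'})
E
```

```text
pics
{'clock': 0.0, 'joints': array([-2.23388978e-01,  3.13456377e-01,  1.49842342e+00, -1.87014696e-05,
        1.33101621e+00, -2.23385123e-01]), 'dq': array([ 7.21514609e-04, -3.10629070e-04,  1.79393971e-04, -4.90798558e-04,
        8.93781630e-06,  2.86396751e-03]), 'joint_efforts': array([-1.80187753e-04, -4.02218950e+01, -2.52264959e+01,  6.94810320e-02,
        3.53677373e-02, -8.52248218e-05]), 'tcp_pos': array([5.24752785e-01, 4.51656817e-05, 2.38162956e-01]), 'orientation': array([-3.14031766e+00, -2.71024273e-04,  1.57079675e+00]), 'force': array([ 0.67579305,  0.18776403, -0.14216089]), 'ft_torque': array([ 0.02372085,  0.01869139, -0.0121396 ]), 'grip_force': 0.0, 'width': 1.0026745432570034}
scene {'mtx': [[456.5417, 0.0, 277.825], [0.0, 456.5417, 206.5858], [0.0, 0.0, 1.0]], 'camera_from_world': [[-0.0443, 0.999, 0.0089, 0.0439], [-0.7726, -0.04, 0.6337, 0.2674], [0.6334, 0.0212, 0.7735, -1.5706], [0.0, 0.0, 0.0, 1.0]]}
side {'mtx': [[465.912, 0.0, 275.593], [0.0, 465.912, 213.7266], [0.0, 0.0, 1.0]], 'camera_from_world': [[-0.9992, -0.0371, -0.0167, 0.4885], [0.0089, -0.6004, 0.7996, -0.1249], [-0.0397, 0.7988, 0.6002, -1.0663], [0.0, 0.0, 0.0, 1.0]]}
wrist {'mtx': [[289.5366, 0.0, 277.2393], [0.0, 289.5366, 208.8866], [0.0, 0.0, 1.0]], 'hand_eye': [[-0.0001, 0.9654, 0.2606, 0.0654], [1.0, 0.0004, -0.0009, 0.0005], [-0.0009, 0.2606, -0.9654, -0.1463], [0.0, 0.0, 0.0, 1.0]]}
```

View pics/scene0.png

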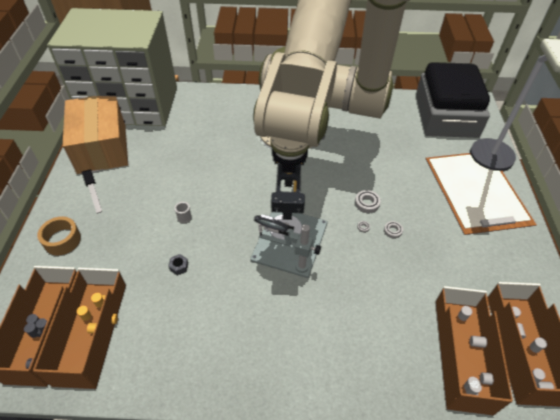

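View pics/side0.png

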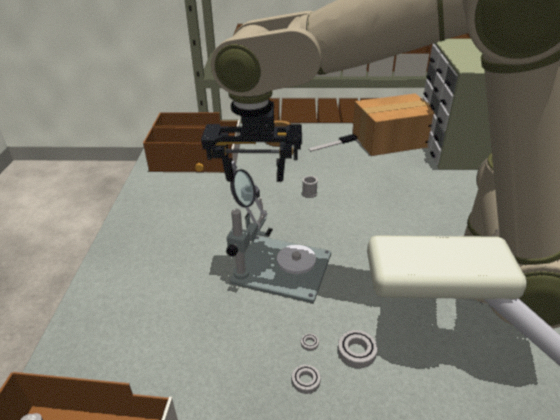

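```bash
cat >> h.py <<'E'
S=np.load('pics/scene0.png.npz') ; D=np.load('pics/side0.png.npz')
def plane(d,uv,z):
    "world point at height z under pixel"
    K=d['mtx'];T=d['camera_from_world'];r=np.linalg.solve(K,[uv[0],uv[1],1.])*[1,-1,-1]
    c=-T[:3,:3].T@T[:3,3]; r=T[:3,:3].T@r
    return c+r*(z-c[2])/r[2]
def proj(d,p):
    T=d['camera_from_world'];q=(T[:3,:3]@np.asarray(p,float)+T[:3,3])*[1,-1,-1];q=d['mtx']@q;return q[:2]/q[2]
def tri(uv1,uv2,d1=S,d2=D):
    a,b=plane(d1,uv1,0),plane(d1,uv1,.3);c,e=plane(d2,uv2,0),plane(d2,uv2,.3)
    u=(b-a)/np.linalg.norm(b-a);v=(e-c)/np.linalg.norm(e-c)
    s=np.linalg.lstsq(np.c_[u,-v],c-a,rcond=None)[0];p,q=a+s[0]*u,c+s[1]*v
    return (p+q)/2,np.linalg.norm(p-q)
def crop(d,x,y,w,h,k,f): cv2.imwrite('pics/'+f,cv2.resize(d['pixels'][y:y+h,x:x+w],None,fx=k,fy=k,interpolation=cv2.INTER_CUBIC))
E
python3 - <<'E'
from h import *
crop(S,240,170,190,110,4,'sc.png');crop(D,210,150,200,150,4,'dc.png')
for s,d in [((368,200.5),(358,347)),((363,226),(310,341)),((393,229.5),(306,379))]:
    print(plane(S,s,.015).round(4),plane(D,d,.015).round(4))
# px per 52mm
for s,d in [((368,200.5),(358,347))]:
    p=plane(S,s,.015);print(proj(S,p+[0,.026,0])-proj(S,p-[0,.026,0]),proj(D,p+[.026,0,0])-proj(D,p-[.026,0,0]))
E
```

```text
[0.3229 0.2371 0.015 ] [0.3239 0.2366 0.015 ]
[0.4183 0.2153 0.015 ] [0.4142 0.2249 0.015 ]
[0.4263 0.2987 0.015 ] [0.4231 0.3076 0.015 ]
[17.64790033  0.69815943] [-27.68093052  -0.55827817]
```

View pics/sc.png

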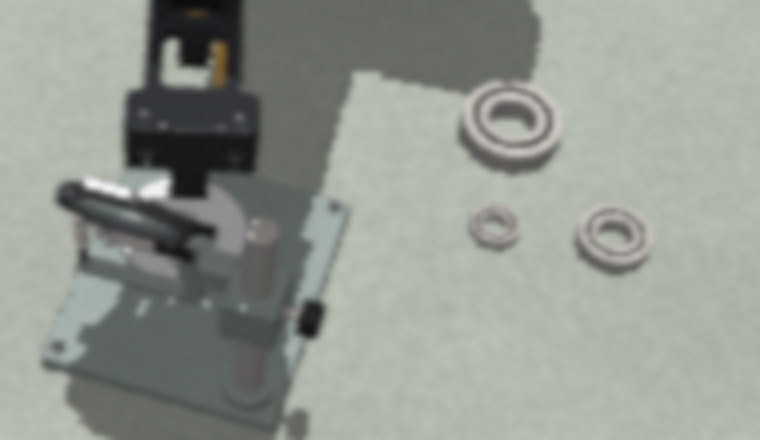

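View pics/dc.png

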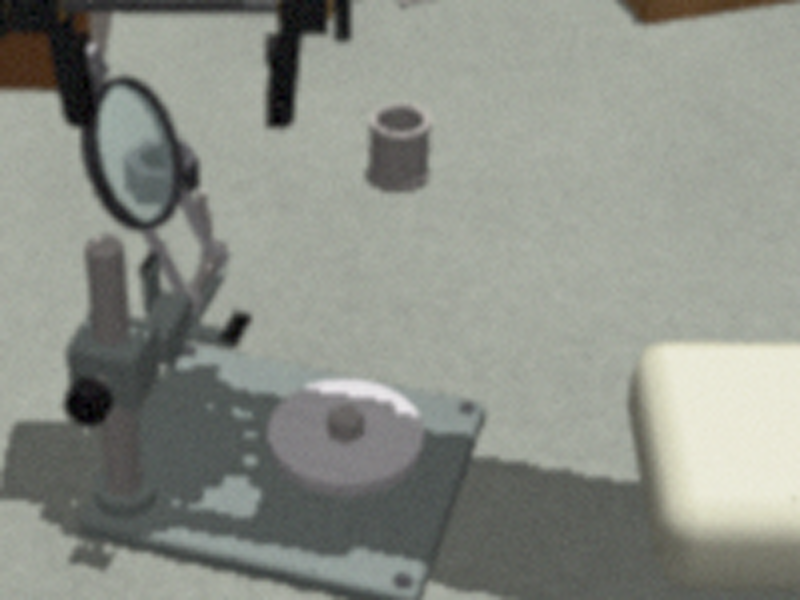

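Run:
```python
from h import *
from scipy.optimize import least_squares
C=lambda x,y,s:np.array([x,y])/4+s
s=np.array([240,170]);d=np.array([210,150])
obs=[(S,C(348,205,s),(-70,105,14)),(S,C(42,362,s),(125,-60,14)),(S,C(277,424,s),(125,105,14)),(S,C(260,228,s),(105,80,190)),
(D,C(485,408,d),(-70,-60,14)),(D,C(420,592,d),(-70,105,14)),(D,C(105,243,d),(105,80,190)),(D,C(345,412,d),(0,0,36))]
def W(p,q):
    c,n=np.cos(p[2]),np.sin(p[2]);x,y,z=np.array(q)/1e3;return [p[0]+c*x-n*y,p[1]+n*x+c*y,z]
def res(p,o=obs): return np.concatenate([proj(a,W(p,q))-uv for a,uv,q in o])
r=least_squares(res,[.5,0,.2],loss='soft_l1');print(r.x.round(4),res(r.x).round(1))
for k in (obs[:4],obs[4:]): print(least_squares(res,r.x,args=(k,)).x.round(4))
p=r.x;np.save('stand.npy',p)
for h in range(0,70,10):
    print(h,[ (proj(a,W(p,q))-o)*4 for a,o,q in [(S,s,(147,0,218+h)),(D,d,(147,0,218+h)),(D,d,(85-85*np.sin(.436),0,85+85*np.cos(.436)+h))][:2]],
     'lens',(proj(D,W(p,(85+85*np.sin(.436),0,85+85*np.cos(.436)+h)))-d)*4,(proj(S,W(p,(85+85*np.sin(.436),0,85+85*np.cos(.436)+h)))-s)*4)
for a,b in [((393.3,229.5),(306,379))]: print(tri(a,b))
print('tab0',W(p,(147,0,218)))
```

```text
[ 0.4411 -0.0048 -0.2681] [ 0.3 -1.2 -1.1 -0.8 -0.1  0.6  0.7  0.7  0.1 -2.9 -0.1  0.8 -0.1  0.3
  0.  -0.2]
[ 0.4415 -0.005  -0.2646]
[ 0.4407 -0.0035 -0.2811]
0 [array([109.54901935, 222.32352626]), array([ 82.46658889, 103.22509098])] lens [134.40328005 196.94684862] [124.37761458 245.43125726]
10 [array([109.39350666, 211.617391  ]), array([81.05803178, 87.21091283])] lens [133.33959358 181.91439791] [124.33628372 235.47277334]
20 [array([109.23563115, 200.74858899]), array([79.63224501, 71.00084696])] lens [132.2632451  166.70300254] [124.29435932 225.37127966]
30 [array([109.07533855, 189.71338457]), array([78.18891048, 54.59127706])] lens [131.17400717 151.30944817] [124.25182851 215.12367337]
40 [array([108.91257292, 178.50792679]), array([76.72770225, 37.97849726])] lens [130.07164687 135.73044302] [124.20867804 204.72676122]
50 [array([108.74727659, 167.12824498]), array([75.24828622, 21.15870933])] lens [128.95592561 119.96261551] [124.16489425 194.17725623]
60 [array([108.57939007, 155.57024401]), array([73.75031995,  4.12801978])] lens [127.82659902 104.00251183] [124.12046312 183.4717742 ]
(array([0.42210895, 0.30209548, 0.00801983]), np.float64(0.0021558165786847707))
tab0 [np.float64(0.5828699623972999), np.float64(-0.04369460270061105), np.float64(0.218)]
```

Call:
{"fn": "jog_arm", "kwargs": {
  "rows": [
    {"translation":[0,0,-4],"spin":0},
    {"translation":[0,0,-8],"spin":0},
    {"translation":[5,-1.5,-8],"spin":-8},
    {"translation":[9,-3,-7],"spin":-16},
    {"translation":[13,-4.5,-6],"spin":-24},
    {"translation":[17,-6,-4],"spin":-32},
    {"translation":[20,-7,-2],"spin":-40},
    {"translation":[23,-8,1],"spin":-48},
    {"translation":[26,-9,4],"spin":-56},
    {"translation":[29,-10,8],"spin":-64},
    {"translation":[30.2,-10.3,11],"spin":-72},
    {"translation":[30.2,-10.3,12],"spin":-74.6},
    {"translation":[30.2,-10.3,12],"spin":-74.6},
    {"translation":[30.2,-10.3,12],"spin":-74.6},
    {"translation":[30.2,-10.3,12],"spin":-74.6},
    {"translation":[30.2,-10.3,12],"spin":-74.6}
  ],
  "grip": 0.8
}}

```text
clock: 1.75
tcp_pos: [0.4225, 0.3019, 0.1196]
orientation: [3.141, 0.001, 2.872]
force: [0.5, 0.3, 0.1]
width: 0.797
grip_force: 0.0
```

```bash
cat >> h.py <<'E'
def wplane(d,uv,z,o):
    from scipy.spatial.transform import Rotation as R
    M=np.eye(4);M[:3,:3]=R.from_euler('xyz',o['orientation']).as_matrix();M[:3,3]=o['tcp_pos']
    T=np.linalg.inv(M@d['hand_eye']);return plane({'mtx':d['mtx'],'camera_from_world':T},uv,z)
E
python3 - <<'E'
from h import *
import pickle
o=observe();w=snap('wrist','w1.png');pickle.dump(o,open('o1.pkl','wb'))
s=snap('scene','s1.png');d=snap('side','d1.png')
g=lambda a,x,y,ww,hh,k:cv2.resize(a['pixels'][y:y+hh,x:x+ww],None,fx=k,fy=k,interpolation=cv2.INTER_CUBIC)
A=np.hstack([g(s,245,180,100,75,4),g(d,210,150,100,75,4)])
B=np.hstack([g(w,80,60,400,300,1),g(d,260,220,100,75,4)])
cv2.imwrite('pics/m1.png',np.vstack([A,B]))
E
```

```text
(no output)
```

View pics/m1.png

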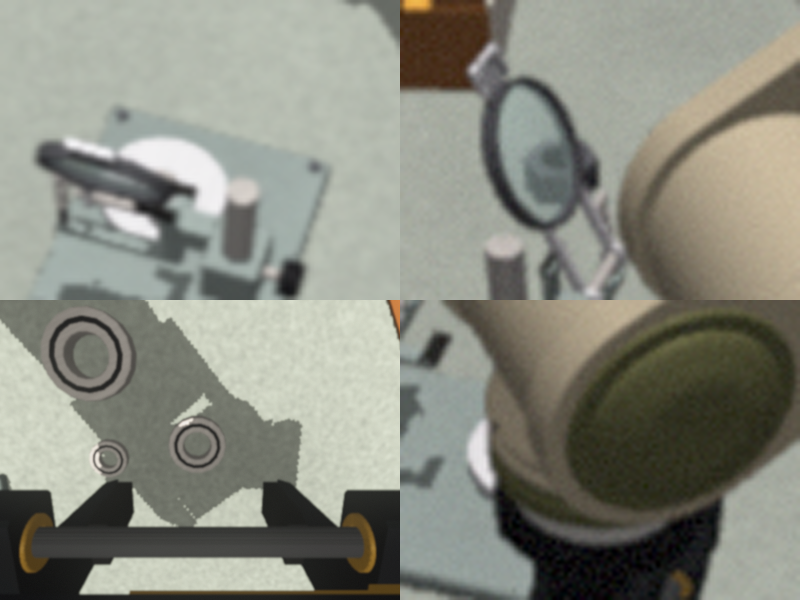

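Run:
```python
from h import *
import pickle
o=pickle.load(open('o1.pkl','rb'));w=np.load('pics/w1.png.npz')
p=wplane(w,(277,205),.015,o);a=wplane(w,(250,205),.015,o);b=wplane(w,(304,205),.015,o)
print(p,np.linalg.norm(a-b)); 
y=o['orientation'][2];d=p-o['tcp_pos'];x=np.array([np.cos(y),np.sin(y)]);yy=np.array([np.sin(y),-np.cos(y)])
print('tool dx dy cm',d[:2]@x*100,d[:2]@yy*100)
```

```text
[0.42079606 0.30106177 0.015     ] 0.048289706864104165
tool dx dy cm 0.14091969824436326 -0.12397425153118014
```

Call:
{"fn": "jog_arm", "kwargs": {
  "rows": [
    {"translation":[0.14,-0.12,3],"spin":0},
    {"translation":[0.14,-0.12,6],"spin":0},
    {"translation":[0.14,-0.12,8.5],"spin":0},
    {"translation":[0.14,-0.12,10],"spin":0},
    {"translation":[0.14,-0.12,10.8],"spin":0},
    {"translation":[0.14,-0.12,11.2],"spin":0},
    {"translation":[0.14,-0.12,11.2],"spin":0},
    {"translation":[0.14,-0.12,11.2],"spin":0},
    {"translation":[0.14,-0.12,11.2],"spin":0}
  ]
}}

```text
clock: 2.8
tcp_pos: [0.4207, 0.3014, 0.0074]
orientation: [3.141, 0.001, 2.873]
force: [0.0, 0.8, 0.6]
width: 0.802
grip_force: 0.0
```

Call:
{"fn": "jog_arm", "kwargs": {
  "rows": [
    {"translation":[0,0,0],"spin":0},
    {"translation":[0,0,0],"spin":0},
    {"translation":[0,0,0],"spin":0},
    {"translation":[0,0,0],"spin":0},
    {"translation":[0,0,0],"spin":0},
    {"translation":[0,0,0],"spin":0},
    {"translation":[0,0,0],"spin":0},
    {"translation":[0,0,0],"spin":0},
    {"translation":[0,0,0],"spin":0},
    {"translation":[0,0,0],"spin":0}
  ],
  "grip": 0.5,
  "force": 20
}}

```text
clock: 3.8
tcp_pos: [0.4204, 0.3013, 0.0069]
orientation: [3.141, 0.0, 2.873]
force: [-0.7, 1.0, 5.0]
width: 0.584
grip_force: 20.0
```

Call:
{"fn": "jog_arm", "kwargs": {
  "rows": [
    {"translation":[0,0,-1],"spin":0},
    {"translation":[0,0,-3],"spin":0},
    {"translation":[0,0,-6],"spin":0},
    {"translation":[0,-1,-10],"spin":0},
    {"translation":[-1,-4,-13],"spin":0},
    {"translation":[-3.5,-8,-14.3],"spin":0},
    {"translation":[-6,-12,-14.3],"spin":0},
    {"translation":[-8.5,-16,-14.3],"spin":0},
    {"translation":[-10.1,-19,-14.3],"spin":0},
    {"translation":[-10.1,-19,-14.3],"spin":0},
    {"translation":[-10.1,-19,-14.3],"spin":0},
    {"translation":[-10.1,-19,-14.3],"spin":0},
    {"translation":[-10.1,-19,-14.3],"spin":0}
  ]
}}

```text
clock: 5.1
tcp_pos: [0.4669, 0.0922, 0.1497]
orientation: [3.142, -0.0, 2.875]
force: [-0.3, -0.4, -1.0]
width: 0.582
grip_force: 20.0
```

Run:
```python
from h import *
import pickle
o=observe();w=snap('wrist','w2.png');pickle.dump(o,open('o2.pkl','wb'));print(o['tcp_pos'],o['orientation'],o['force'])
im=cv2.resize(w['pixels'],None,fx=1.4,fy=1.4,interpolation=cv2.INTER_CUBIC);cv2.imwrite('pics/w2b.png',im)
```

```text
[0.46689244 0.09223402 0.14972878] [ 3.14156451e+00 -2.94544734e-04  2.87453089e+00] [-0.3402558  -0.36082827 -1.00887907]
```

View pics/w2b.png

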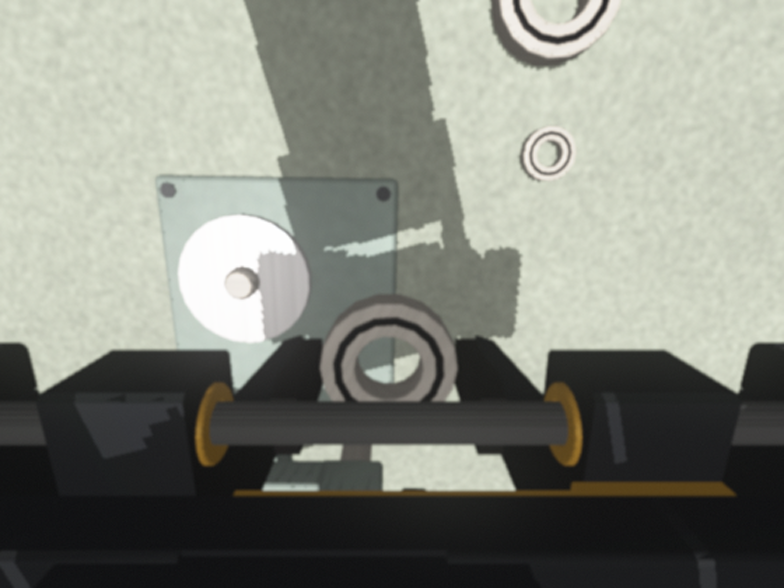

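Run:
```python
from h import *
import pickle
o=pickle.load(open('o2.pkl','rb'));w=np.load('pics/w2.png.npz')
y=o['orientation'][2];x=np.array([np.cos(y),np.sin(y)]);yy=np.array([np.sin(y),-np.cos(y)])
def T(uv,z):
    p=wplane(w,np.array(uv)/1.4,z,o);d=p-o['tcp_pos'];return p.round(4),'tool cm',np.round([d[:2]@x*100,d[:2]@yy*100],2)
for n,uv,z in [('disc',(243.5,278.5),.024),('dL',(178,278.5),.024),('dR',(309,278.5),.024),('dT',(243.5,214),.024),('dB',(243.5,343),.024),('stub',(239,284),.036),('c1',(156,176),.014),('c2',(397,179),.014),
 ('brgL',(320,363),.158),('brgR',(458,363),.158),('brgTop',(389,295),.158),('boreTop',(389,330),.158)]: print(n,*T(uv,z))
```

```text
disc [ 0.4382 -0.0044  0.024 ] tool cm [  0.22 -10.08]
dL [ 0.4263 -0.0479  0.024 ] tool cm [  0.22 -14.59]
dR [0.4501 0.0391 0.024 ] tool cm [ 0.22 -5.56]
dT [0.3971 0.0111 0.024 ] tool cm [ 4.59 -9.67]
dB [ 0.4829 -0.0212  0.024 ] tool cm [ -4.54 -10.52]
stub [ 0.4394 -0.0036  0.036 ] tool cm [ 0.13 -9.97]
c1 [ 0.3579 -0.0401  0.014 ] tool cm [  7.02 -15.64]
c2 [0.4023 0.1149 0.014 ] tool cm [6.83 0.48]
brgL [0.4586 0.0672 0.158 ] tool cm [ 0.14 -2.63]
brgR [0.4721 0.1165 0.158 ] tool cm [0.14 2.48]
brgTop [0.4402 0.0987 0.158 ] tool cm [ 2.75 -0.08]
boreTop [0.4528 0.0953 0.158 ] tool cm [ 1.44 -0.08]
```

Call:
{"fn": "jog_arm", "kwargs": {
  "rows": [
    {"translation":[0,-3,0],"spin":0},
    {"translation":[0,-6,0],"spin":0},
    {"translation":[-0.08,-8.5,0],"spin":0},
    {"translation":[-0.08,-9.97,0],"spin":0},
    {"translation":[-0.08,-9.97,3],"spin":0},
    {"translation":[-0.08,-9.97,6],"spin":0},
    {"translation":[-0.08,-9.97,8.5],"spin":0},
    {"translation":[-0.08,-9.97,9.8],"spin":0},
    {"translation":[-0.08,-9.97,9.8],"spin":0},
    {"translation":[-0.08,-9.97,9.8],"spin":0},
    {"translation":[-0.08,-9.97,9.8],"spin":0},
    {"translation":[-0.08,-9.97,9.8],"spin":0}
  ]
}}

```text
clock: 6.35
tcp_pos: [0.442, -0.0051, 0.0525]
orientation: [3.142, 0.002, 2.873]
force: [-0.4, -0.6, -1.3]
width: 0.576
grip_force: 20.0
```

Run:
```python
from h import *
o=observe();w=snap('wrist','w3.png');d=snap('side','d3.png');s=snap('scene','s3.png')
print(o['tcp_pos'],o['orientation'],o['force'],o['ft_torque'])
g=lambda a,x,y,ww,hh,k:cv2.resize(a['pixels'][y:y+hh,x:x+ww],None,fx=k,fy=k,interpolation=cv2.INTER_CUBIC)
cv2.imwrite('pics/m3.png',np.hstack([g(w,210,220,133,200,3),g(d,240,195,100,150,4)]))
```

```text
[ 0.44199001 -0.0051181   0.05249013] [3.14158681e+00 1.57724518e-03 2.87304411e+00] [-0.42005812 -0.55060425 -1.31965496] [ 0.06785489 -0.05324337  0.0353678 ]
```

View pics/m3.png

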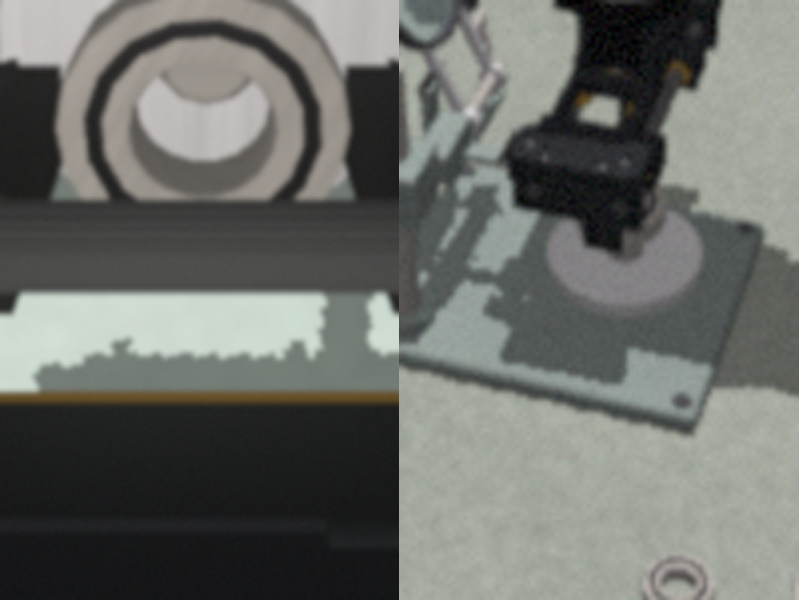

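Run:
```python
from h import *
o=observe();w=np.load('pics/w3.png.npz')
y=o['orientation'][2];x=np.array([np.cos(y),np.sin(y)]);yy=np.array([np.sin(y),-np.cos(y)])
for n,uv,z in [('stub near',(207,103),.036),('shoulder',(207,103),.032),('bore near',(204,197),.0606),('boreL',(130,130),.0606),('boreR',(278,130),.0606),('low face bore near',(204,161),.0456),('L',(56,125),.0606),('R',(352,125),.0606)]:
    d=wplane(w,np.array(uv)/3+[210,220],z,o)-o['tcp_pos'];print(n,np.round([d[:2]@x*100,d[:2]@yy*100],2))
```

```text
stub near [-0.67 -0.  ]
shoulder [-0.85 -0.  ]
bore near [-1.37 -0.07]
boreL [-0.08 -1.35]
boreR [-0.08  1.21]
low face bore near [-1.46 -0.07]
L [ 0.02 -2.63]
R [0.02 2.49]
```

Call:
{"fn": "jog_arm", "kwargs": {
  "rows": [
    {"translation":[0.12,0.06,0],"spin":0},
    {"translation":[0.12,0.06,0.3],"spin":0},
    {"translation":[0.12,0.06,0.6],"spin":0},
    {"translation":[0.12,0.06,0.9],"spin":0},
    {"translation":[0.12,0.06,1.1],"spin":0},
    {"translation":[0.12,0.06,1.2],"spin":0},
    {"translation":[0.12,0.06,1.2],"spin":0}
  ]
}}

```text
clock: 7.2
tcp_pos: [0.4405, -0.0042, 0.0396]
orientation: [3.142, -0.0, 2.873]
force: [0.4, -0.4, -0.8]
width: 0.585
grip_force: 20.0
```

Call:
{"fn": "jog_arm", "kwargs": {
  "rows": [
    {"translation":[0,0,0.15],"spin":0},
    {"translation":[0,0,0.3],"spin":0},
    {"translation":[0,0,0.45],"spin":0},
    {"translation":[0,0,0.45],"spin":0}
  ]
}}

```text
clock: 7.6
tcp_pos: [0.4404, -0.0042, 0.035]
orientation: [-3.142, -0.0, 2.873]
force: [-0.6, -0.0, -2.0]
width: 0.579
grip_force: 20.0
```

Call:
{"fn": "jog_arm", "kwargs": {
  "rows": [
    {"translation":[0,0,0.1],"spin":0},
    {"translation":[0,0,0.2],"spin":0},
    {"translation":[0,0,0.3],"spin":0},
    {"translation":[0,0,0.3],"spin":0}
  ]
}}

```text
clock: 8.0
tcp_pos: [0.4404, -0.0042, 0.0321]
orientation: [-3.142, -0.0, 2.873]
force: [-0.2, 0.2, -1.3]
width: 0.587
grip_force: 20.0
```

Call:
{"fn": "jog_arm", "kwargs": {
  "rows": [
    {"translation":[0,0,0.07],"spin":0},
    {"translation":[0,0,0.1],"spin":0},
    {"translation":[0,0,0.1],"spin":0}
  ]
}}

```text
clock: 8.3
tcp_pos: [0.4405, -0.0042, 0.0312]
orientation: [-3.142, -0.0, 2.873]
force: [-0.6, 0.3, -1.8]
width: 0.584
grip_force: 20.0
```

Call:
{"fn": "jog_arm", "kwargs": {
  "rows": [
    {"translation":[0,0,0.05],"spin":0},
    {"translation":[0,0,0.05],"spin":0},
    {"translation":[0,0,0.05],"spin":0},
    {"translation":[0,0,0.05],"spin":0},
    {"translation":[0,0,0.05],"spin":0}
  ],
  "grip": 0.8
}}

```text
clock: 8.8
tcp_pos: [0.4406, -0.0043, 0.0308]
orientation: [3.142, 0.0, 2.873]
force: [-0.2, -0.1, -1.1]
width: 0.8
grip_force: 0.0
```

Call:
{"fn": "jog_arm", "kwargs": {
  "rows": [
    {"translation":[0,0,-1],"spin":0},
    {"translation":[0,0,-3],"spin":0},
    {"translation":[0,0,-6],"spin":0},
    {"translation":[0,0,-9],"spin":0},
    {"translation":[2,0,-12],"spin":0},
    {"translation":[4,0,-15],"spin":0},
    {"translation":[4,0,-15],"spin":0},
    {"translation":[4,0,-15],"spin":0},
    {"translation":[4,0,-15],"spin":0}
  ]
}}

```text
clock: 9.7
tcp_pos: [0.402, 0.0063, 0.1801]
orientation: [3.142, -0.001, 2.873]
force: [1.0, 0.6, 0.2]
width: 0.798
grip_force: 0.0
```

Run:
```python
from h import *
o=observe();w=snap('wrist','w4.png');d=snap('side','d4.png');s=snap('scene','s4.png')
print(o['tcp_pos'],o['orientation'],o['force'])
g=lambda a,x,y,ww,hh,k:cv2.resize(a['pixels'][y:y+hh,x:x+ww],None,fx=k,fy=k,interpolation=cv2.INTER_CUBIC)
cv2.imwrite('pics/m4.png',np.vstack([np.hstack([g(w,178,130,200,150,2),g(d,255,220,100,75,4)]),np.hstack([g(s,245,180,100,75,4),g(d,210,150,100,75,4)])]))
```

```text
[0.40198074 0.00634995 0.18010411] [ 3.14158164e+00 -1.12464907e-03  2.87269337e+00] [1.00938995 0.63881851 0.17301748]
```

View pics/m4.png

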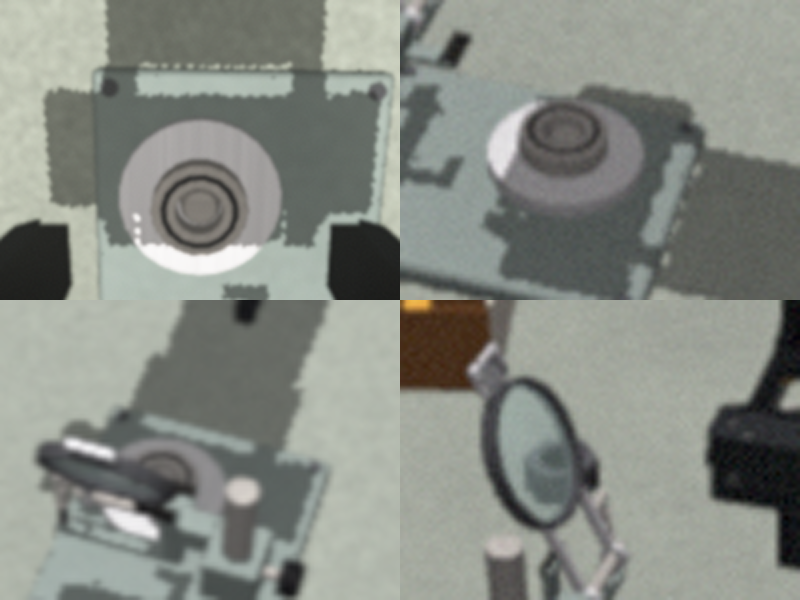

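Call:
{"fn": "jog_arm", "kwargs": {
  "rows": [
    {"translation":[0,0,-4],"spin":0},
    {"translation":[0,0,-8],"spin":0},
    {"translation":[0,0,-12],"spin":0},
    {"translation":[0,0,-15],"spin":0},
    {"translation":[-3,0,-15.5],"spin":0},
    {"translation":[-7,0,-15.5],"spin":0},
    {"translation":[-11,0,-15.5],"spin":0},
    {"translation":[-15,0,-15.5],"spin":0},
    {"translation":[-19,0,-15.5],"spin":0},
    {"translation":[-22.2,0,-15],"spin":0},
    {"translation":[-22.2,0,-15],"spin":0},
    {"translation":[-22.2,0,-15],"spin":0},
    {"translation":[-22.2,0,-15],"spin":0},
    {"translation":[-22.2,0,-15],"spin":0}
  ],
  "grip": 0,
  "force": 5
}}

```text
clock: 11.25
tcp_pos: [0.6155, -0.0523, 0.3316]
orientation: [-3.142, 0.001, 2.873]
force: [0.3, 0.2, 0.4]
width: 0.012
grip_force: 0.0
```

Call:
{"fn": "jog_arm", "kwargs": {
  "rows": [
    {"translation":[0,0,2.5],"spin":0},
    {"translation":[0,0,5],"spin":0},
    {"translation":[0,0,7],"spin":0},
    {"translation":[0,0,8.5],"spin":0},
    {"translation":[0,0,9],"spin":0},
    {"translation":[0,0,9],"spin":0},
    {"translation":[0,0,9],"spin":0}
  ]
}}

```text
clock: 11.95
tcp_pos: [0.6162, -0.0526, 0.242]
orientation: [3.142, 0.002, 2.873]
force: [0.1, 0.8, 0.1]
width: 0.002
grip_force: 0.0
```

Run:
```python
from h import *
o=observe();d=snap('side','d5.png');s=snap('scene','s5.png');w=snap('wrist','w5.png')
v=o['tcp_pos'][:2]-[.4405,-.0042];c,n=np.cos(-.2681),np.sin(-.2681)
print('stand',v@[c,n],v@[-n,c],o['tcp_pos'],o['force'],o['width'])
g=lambda a,x,y,ww,hh,k:cv2.resize(a['pixels'][y:y+hh,x:x+ww],None,fx=k,fy=k,interpolation=cv2.INTER_CUBIC)
cv2.imwrite('pics/m5.png',np.vstack([np.hstack([g(s,230,170,100,75,4),g(d,180,130,100,75,4)]),np.hstack([g(w,80,110,400,300,1),g(d,205,145,50,37,8)[:300]] if 0 else [g(w,80,110,400,300,1),g(d,205,140,50,38,8)[:300]])]))
```

```text
stand 0.18223141353773656 -0.00012009008277343855 [ 0.61618956 -0.05258886  0.24201189] [0.14611033 0.78682077 0.09207297] 0.0020136525085907198
```

View pics/m5.png

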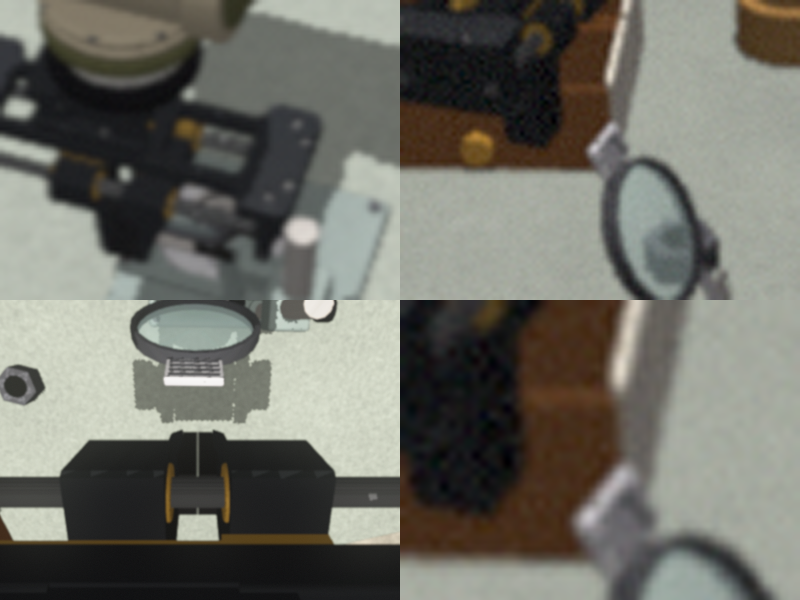

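Run:
```python
from h import *
c,n=np.cos(-.2681),np.sin(-.2681)
W=lambda x,y,z:[.4405+c*x-n*y,-.0042+n*x+c*y,z]
d=np.load('pics/d5.png.npz');
f=lambda q:(proj(d,q)-[205,140])*8+[400,300]
for h in (25,30,35): print(h,f(W(.147,.015,.218+h/1e3)),f(W(.147,-.015,.218+h/1e3)))
for y in (-.017,0,.017): print('tip',y,f(W(.182,y,.242)),f(W(.191,y,.242)),f(W(.173,y,.242)))
o=observe();w=np.load('pics/w5.png.npz')
for h in (25,30,35):
  z=.2165+h/1e3
  L,R=[(lambda v:(v@[c,n],v@[-n,c]))(wplane(w,uv,z,o)[:2]-[.4405,-.0042]) for uv in [(80+164,110+84),(80+223,110+84)]]
  print(h,np.round(L,4),np.round(R,4))
```

```text
25 [578.25859141 535.58438312] [621.11839729 478.57691883]
30 [576.73205743 519.01507115] [619.75755178 462.21704313]
35 [575.19598423 502.34221852] [618.38839954 445.75730518]
tip -0.017 [502.77048379 459.8593994 ] [471.89462425 455.21353329] [533.78548934 464.52620269]
tip 0 [477.44523483 491.2400865 ] [446.22391506 486.46226746] [508.8091024  496.03971973]
tip 0.017 [451.4485737  523.45272497] [419.87420205 518.53754716] [483.16902047 528.39064226]
25 [ 0.1481 -0.0184] [0.1481 0.0121]
30 [ 0.147  -0.0178] [0.147  0.0116]
35 [ 0.1459 -0.0172] [0.1459 0.0112]
```

Call:
{"fn": "jog_arm", "kwargs": {
  "rows": [
    {"translation":[0.8,0,0.1],"spin":0},
    {"translation":[1.6,0,0.1],"spin":0},
    {"translation":[2.0,0,0.1],"spin":0},
    {"translation":[2.2,0,0.1],"spin":0},
    {"translation":[2.4,0,0.1],"spin":0},
    {"translation":[2.6,0,0.1],"spin":0},
    {"translation":[2.8,0,0.05],"spin":0},
    {"translation":[3.0,0,0],"spin":0},
    {"translation":[3.0,0,0],"spin":0}
  ]
}}

```text
clock: 13.0
tcp_pos: [0.5882, -0.0449, 0.2417]
orientation: [3.141, 0.004, 2.873]
force: [5.4, -0.6, 2.6]
width: 0.005
grip_force: 3.2
```

Call:
{"fn": "jog_arm", "kwargs": {
  "rows": [
    {"translation":[0.3,0,-0.07],"spin":0},
    {"translation":[0.6,0,-0.14],"spin":0},
    {"translation":[0.9,0,-0.21],"spin":0},
    {"translation":[1.2,0,-0.28],"spin":0},
    {"translation":[1.5,0,-0.35],"spin":0},
    {"translation":[1.8,0,-0.42],"spin":0},
    {"translation":[2.1,0,-0.5],"spin":0},
    {"translation":[2.4,0,-0.55],"spin":0},
    {"translation":[2.7,0,-0.6],"spin":0},
    {"translation":[2.7,0,-0.6],"spin":0}
  ]
}}

```text
clock: 14.0
tcp_pos: [0.5618, -0.0377, 0.2478]
orientation: [3.142, 0.004, 2.873]
force: [4.4, -0.3, 3.4]
width: 0.005
grip_force: 2.3
```

Call:
{"fn": "jog_arm", "kwargs": {
  "rows": [
    {"translation":[0.3,0,-0.06],"spin":0},
    {"translation":[0.6,0,-0.12],"spin":0},
    {"translation":[0.9,0,-0.18],"spin":0},
    {"translation":[1.2,0,-0.24],"spin":0},
    {"translation":[1.5,0,-0.3],"spin":0},
    {"translation":[1.8,0,-0.35],"spin":0},
    {"translation":[2.1,0,-0.4],"spin":0},
    {"translation":[2.4,0,-0.45],"spin":0},
    {"translation":[2.7,0,-0.5],"spin":0},
    {"translation":[3.0,0,-0.5],"spin":0},
    {"translation":[3.0,0,-0.5],"spin":0}
  ]
}}

```text
clock: 15.1
tcp_pos: [0.5317, -0.0294, 0.2517]
orientation: [-3.141, -0.0, 2.873]
force: [2.3, -0.0, -0.4]
width: 0.006
grip_force: 1.0
```

Call:
{"fn": "jog_arm", "kwargs": {
  "rows": [
    {"translation":[0.3,0,0],"spin":0},
    {"translation":[0.6,0,0],"spin":0},
    {"translation":[0.9,0,0],"spin":0},
    {"translation":[1.2,0,0],"spin":0},
    {"translation":[1.5,0,0],"spin":0},
    {"translation":[1.8,0,0],"spin":0},
    {"translation":[2.1,0,0],"spin":0},
    {"translation":[2.4,0,0.05],"spin":0},
    {"translation":[2.7,0,0.1],"spin":0},
    {"translation":[3.0,0,0.15],"spin":0},
    {"translation":[3.3,0,0.2],"spin":0},
    {"translation":[3.6,0,0.25],"spin":0},
    {"translation":[3.9,0,0.3],"spin":0},
    {"translation":[4.2,0,0.35],"spin":0},
    {"translation":[4.2,0,0.35],"spin":0},
    {"translation":[4.2,0,0.35],"spin":0}
  ]
}}

```text
clock: 16.7
tcp_pos: [0.4916, -0.0183, 0.2483]
orientation: [3.142, 0.0, 2.873]
force: [0.3, -0.1, -0.0]
width: 0.008
grip_force: 0.0
```

Run:
```python
from h import *
o=observe();d=snap('side','d6.png');w=snap('wrist','w6.png');print(o['force'],o['tcp_pos'])
g=lambda a,x,y,ww,hh,k:cv2.resize(a['pixels'][y:y+hh,x:x+ww],None,fx=k,fy=k,interpolation=cv2.INTER_CUBIC)
cv2.imwrite('pics/m6.png',np.hstack([g(d,200,130,133,200,3),g(w,80,110,400,300,1) if 0 else cv2.resize(w['pixels'],(400,600))]))
```

```text
[ 0.26477021 -0.11509776 -0.02757919] [ 0.4916362  -0.01831055  0.24827547]
```

View pics/m6.png

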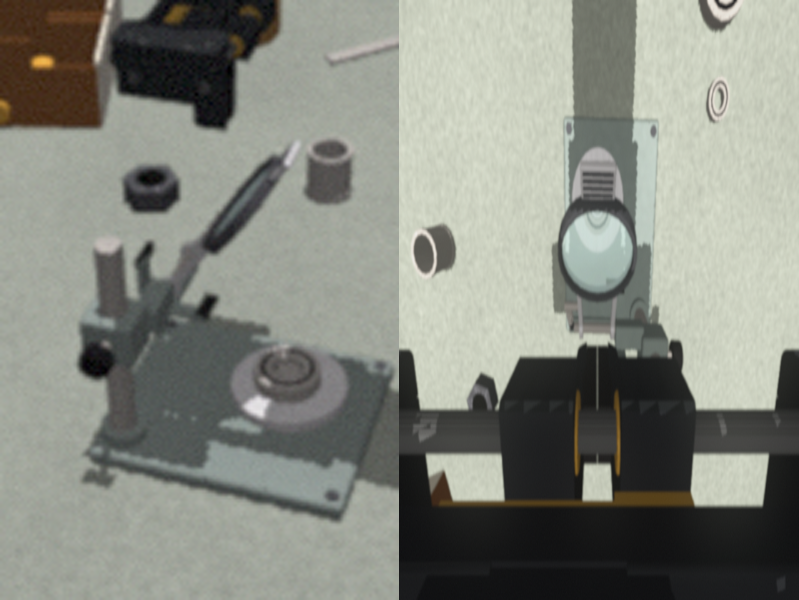

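Call:
{"fn": "jog_arm", "kwargs": {
  "rows": [
    {"translation":[0,0,-2],"spin":0},
    {"translation":[0,0,-5],"spin":0},
    {"translation":[0,0,-8],"spin":0},
    {"translation":[0,0,-9],"spin":0},
    {"translation":[0,0,-9],"spin":0},
    {"translation":[0,0,-9],"spin":0},
    {"translation":[0,0,-9],"spin":0},
    {"translation":[0,0,-9],"spin":0},
    {"translation":[0,0,-9],"spin":0},
    {"translation":[0,0,-9],"spin":0},
    {"translation":[0,0,-9],"spin":0},
    {"translation":[0,0,-9],"spin":0},
    {"translation":[0,0,-9],"spin":0},
    {"translation":[0,0,-9],"spin":0},
    {"translation":[0,0,-9],"spin":0},
    {"translation":[0,0,-9],"spin":0},
    {"translation":[0,0,-9],"spin":0},
    {"translation":[0,0,-9],"spin":0},
    {"translation":[0,0,-9],"spin":0},
    {"translation":[0,0,-9],"spin":0}
  ]
}}

```text
clock: 18.8
tcp_pos: [0.4916, -0.0183, 0.3382]
orientation: [-3.142, -0.0, 2.873]
force: [0.9, -0.7, -0.5]
width: 0.005
grip_force: 0.0
```

Run:
```python
from h import *
o=observe();d=snap('side','d7.png');print(o['force'],o['clock'])
crop(d,200,130,200,150,4,'m7.png')
```

```text
[ 0.93258746 -0.72527447 -0.54939126] 18.8
```

View pics/m7.png

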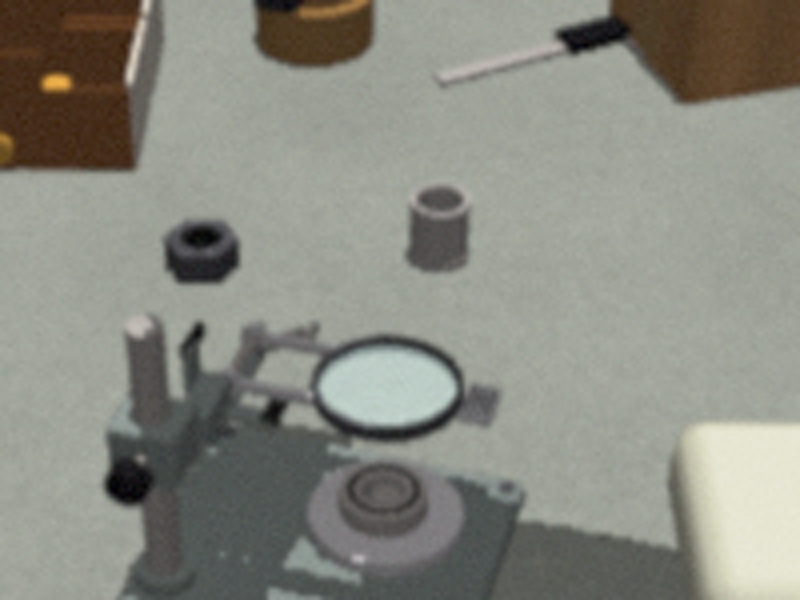

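Call:
{"fn": "jog_arm", "kwargs": {
  "rows": [
    {"translation":[0,0,0],"spin":0},
    {"translation":[0,0,0],"spin":0},
    {"translation":[0,0,0],"spin":0},
    {"translation":[0,0,0],"spin":0},
    {"translation":[0,0,0],"spin":0},
    {"translation":[0,0,0],"spin":0},
    {"translation":[0,0,0],"spin":0},
    {"translation":[0,0,0],"spin":0}
  ]
}}

```text
clock: 19.65
tcp_pos: [0.4917, -0.0183, 0.3383]
orientation: [3.142, 0.0, 2.873]
force: [0.6, 0.0, -0.9]
width: 0.003
grip_force: 0.0
```

Run:
```python
from h import *
d=snap('side','d8.png');a=np.load('pics/d7.png.npz')
print('moved px',(np.abs(d['pixels'].astype(int)-a['pixels'])[200:290,220:340].max(2)>40).sum(),'lens pred',(proj(d,[.4405,-.0042,.115])-[200,130])*4)
print(job_done())
```

```text
moved px 0 lens pred [387.68852316 383.401785  ]
the job is handed in; nothing more can be done
None
```

The job is handed in at about 20 s of the 72 s allowed: the 52 mm bearing sits flat on the stage over the stub, and the magnifier snapped over and rests level above it; I never touched the lens, rim, nut or coupling, and the highest force I read on the tab was about 6 N.

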